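Weigh down the basket that has no weight

ROBOT

A 6-joint arm with a two-finger parallel gripper is mounted at the origin on the work surface. World frame = base frame: x ahead of the robot, y to its left, z up, the work surface at z = 0. Lengths are in m, angles in rad, forces in N, time in s.
With the tool pointing down it reaches from about 0.35 to 0.975 m from the base axis. Payload 4.9 kg.
Tool frame: the origin (TCP) lies midway between the tips of the shut fingers; the grasp point (between the pads) lies 19 mm behind it; z points along the fingers, x is the direction in which the jaws open and shut, and the axes are right-handed (so a half turn about z gives the same grasp; the last joint's range is limited). The gripper opens to 85 mm and grips with 20 to 120 N. Pads are 22 mm wide; open, the fingers measure 114 mm over their backs; the gripper's body (76 mm by 85 mm) begins 54 mm behind the grasp point. The pads swing forward as they close: fully open they stand 13 mm farther back than shut.
Start: joints at [-1.255, 0.053, 1.613, -0, 1.476, -0.119], TCP at [0.263, -0.567, 0.231] pointing down, gripper open.
Joint ranges: [-3.01, 3.01], [-1.01, 2.22], [0.06, 2.58], [-1.02, 4.17], [0.09, 2.62], [-3.14, 3.14]. Speed limits (rad/s): [2.57, 2.57, 3.14, 3.14, 3.14, 3.14].

INTERFACE

Orientations are given as a unit quaternion [x, y, z, w].
In Python, from station import robot gives the robot as it stands. The module is installed in compiled form; this text tells all that it offers.
- The arm moves only by the tool jog_arm, never from a script. Its argument "rows" is text: rows parted by semicolons, each of 5 numbers parted by spaces: the shift along the tool's x, y, z in m, then the turn about the tool's z in rad, then the opening, from 0 (shut) to 1 (fully open). A call has exactly 10 rows; each row is the pose to reach, as a shift and turn from the pose commanded when the call began, along the tool's axes at that moment; what a row does not reach only later rows make up. A row lasts 1/8 s, in which the tool goes at most 62.5 mm and 10.7 degrees, less where a joint would pass 70% of its speed; a pose out of reach is approached as far as the arm can. A call with a gripper value outside its range is refused whole. The fingers move at their own pace and stop on an object; "newtons" is the grip in N (left out, the last holds). Time passes only in rows, so rows that repeat a pose let the fingers close, or fill a call up. It gives the time, the measured TCP pose, the force and the opening at its end, in the units of the state.
- robot.get_obs(): the state, without advancing time (a new reading comes with each control period).
- robot.get_image(name): name is "scene" or "top"; returns a dict with "frame" (420x560x3 uint8, red, green, blue), "fx", "fy", "cx", "cy" (pixels), "xyz" and "rotation" of the camera in the world. Camera axes: x right, y up, looking along -z (the intrinsics and any distortion apply to the point x, -y, -z); pixel columns grow to the right and rows downward; lengths in m; the calibration is good to about 2 mm. A picture is of the moment at which its call begins. There is no depth.
- robot.close_job(): hands the job in, once; it reports no verdict.
The state is a dict: "t": time; "qpos": joint angles; "joint_vel": joint speeds; "joint_torque": joint torques, N m; "position": TCP position; "ee_rot": TCP orientation; "wrist_force": force on the tool from outside, world axes, zero at the start; "moment": the same for the moment, N m; "opening": finger opening in m.
Only numpy, scipy, OpenCV 4.12 (cv2) and the standard library are available. Lean on these libraries where they do the work, as an engineer would, in place of code of your own. Each camera call takes 0.05 s, during which the arm holds its last target. There are 200 camera calls.

TASK

Two small willow baskets are drying on round boards, and each needs a weight on its floor; one of them has its weight already. Stand the weight that lies tipped over on the table upright on the table and let go of it, then set it down gently, upright, on the floor of the basket that has none. Never drop it or let it topple, and do not shift the weight that is already in place.

Things in the scene. Friction and masses are not known exactly. Their poses are not given: they have to be found in the camera images.
- weight_loose: the weight to place, ~0.4 kg: grey concrete block 56 x 56 mm, 50 high, with a flat wooden handle central on top, 90 mm wide along x, 16 thick along y, 40 high. Origin: centre of the block's underside (foot); z runs from foot to handle (block z 0-50, handle 50-90 mm). It starts lying on a side face of the block, its z and the handle's 90 mm width both level, the handle 20 mm off the table
- weight_placed: an identical weight already standing upright in one of the two baskets; same origin and axes. Which basket it stands in varies: compare its position with the baskets'
- basket_a: small round open wicker basket, pinned immovably on a plywood disc (190 mm across, 10 thick). Outside 136 mm across at the foot, 156 at the rim, woven rods stand out 6 mm more; 75 high, wall 5. Origin: centre of its underside, on the disc, 10 mm above the table; inner floor 126 mm across, 6 mm above the origin. z up
- basket_b: the other basket, identical to basket_a, on a like board; immovable; same origin and axes

How it is judged:
On the way:
1. the tipped weight stands upright on its foot on the table, let go of by the gripper (angle between weight_loose's own z axis and vertical below 0.1 rad and height (world z) of weight_loose below 0.007 m and contact force between the fingers and weight_loose below 0.3 N and linear speed of weight_loose below 0.03 m/s), for 0.2 s.
At the end, for the whole second after the job is handed in: Both weights stand upright (within about 10 degrees), one in each basket, with their feet on the inner floors (within 8 mm in height, within 45 mm of the basket's centre), at rest and let go (((horizontal distance between weight_loose and basket_a below 0.045 m and z of weight_loose in the frame of basket_a between -0.004 and 0.014 m and angle between each of weight_loose, weight_placed's own z axis and vertical below 0.17 rad and horizontal distance between weight_placed and basket_b below 0.045 m and z of weight_placed in the frame of basket_b between -0.004 and 0.014 m) or (horizontal distance between weight_loose and basket_b below 0.045 m and z of weight_loose in the frame of basket_b between -0.004 and 0.014 m and angle between each of weight_loose, weight_placed's own z axis and vertical below 0.17 rad and horizontal distance between weight_placed and basket_a below 0.045 m and z of weight_placed in the frame of basket_a between -0.004 and 0.014 m)) and linear speed of each of weight_loose, weight_placed below 0.02 m/s and angular speed of weight_loose below 0.2 rad/s); the robot touches nothing.
It fails at once if the weight falls freely or topples (faster than 0.5 m/s while no finger touches it) (linear speed of weight_loose above 0.5 m/s and contact force between the fingers and weight_loose below 0.1 N).
It fails at once if the weight already in place is shifted by more than 25 mm (distance of weight_placed from where it was at the start of the episode above 0.025 m).
It also fails if it takes over 56 s, if anything falls off the work surface, if the arm or the gripper's body presses on something with over 40 N, if the wrist force passes 120 N, or if a joint passes its speed limit or range.

## Working session

There is one attempt and no reset: what is moved stays moved. The work goes in short steps, Python scripts to look and compute and a tool call to move; the robot and the scene stay as the last step left them, time stands still between calls to the robot, and variables do not carry over. Pictures are saved under pics/ and viewed, about 8 in all and at most 12, crops included, and the job is handed in when it is done.

Besides the shell and the picture viewer there is one more tool, called after "Emit:" by a JSON object that holds its "name" and its "arguments", one argument or row to a line. jog_arm: Moves the arm, as the interface text tells. Its arguments: {"type":"object","properties":{"rows":{"type":"string"},"newtons":{"type":"number"}},"required":["rows"]}

```bash
mkdir -p pics; cat > h.py <<'E'
import numpy as np, cv2
from station import robot
def grab(n,f):
    d=robot.get_image(n); cv2.imwrite('pics/'+f,d['frame'][:,:,::-1]); return d
def R(d):
    r=np.array(d['rotation'],float)
    if r.shape==(3,3): return r
    from scipy.spatial.transform import Rotation as Q
    return Q.from_quat(r).as_matrix()
def ray(d,u,v):
    c=np.array([(u-d['cx'])/d['fx'],-(v-d['cy'])/d['fy'],-1.]); return np.array(d['xyz']),R(d)@c
def onz(d,u,v,z):
    o,r=ray(d,u,v); return o+r*(z-o[2])/r[2]
def proj(d,p):
    q=R(d).T@(np.array(p)-d['xyz']); return d['cx']+d['fx']*q[0]/-q[2], d['cy']-d['fy']*q[1]/-q[2]
def tri(d1,a,d2,b):
    o1,r1=ray(d1,*a);o2,r2=ray(d2,*b); M=np.c_[r1,-r2]; s=np.linalg.lstsq(M,o2-o1,rcond=None)[0]
    p,q=o1+r1*s[0],o2+r2*s[1]; return (p+q)/2,np.linalg.norm(p-q)
E
python3 - <<'E'
from h import *
for n in('scene','top'):
    d=grab(n,n+'0.png'); print(n,{k:(np.round(v,4).tolist()) for k,v in d.items() if k!='frame'})
print(robot.get_obs())
E
```

```text
scene {'fx': 464.1094, 'fy': 464.1094, 'cx': 276.2435, 'cy': 218.0671, 'xyz': [1.1287, 0.192, 0.9439], 'rotation': [0.1697, 0.2416, 0.7714, 0.5638]}
top {'fx': 449.4447, 'fy': 449.4447, 'cx': 277.5351, 'cy': 209.0139, 'xyz': [0.4472, -0.0207, 0.9556], 'rotation': [-0.0524, 0.0298, 0.7104, -0.7012]}
{'t': 0.1, 'qpos': array([-1.25498808e+00,  5.32918250e-02,  1.61412722e+00, -1.07664730e-05,
        1.47603468e+00, -1.19031938e-01]), 'joint_vel': array([ 0.00105522, -0.00157176, -0.00158959,  0.0012007 , -0.00196497,
       -0.00169663]), 'joint_torque': array([-1.06022890e-04, -3.94904423e+01, -3.71361852e+01, -1.73272547e-04,
        3.90290399e-03,  1.65596919e-05]), 'position': array([ 0.26309507, -0.56630859,  0.23020297]), 'ee_rot': array([ 8.42990264e-01, -5.37928015e-01, -7.22838446e-04, -5.86029183e-04]), 'wrist_force': array([-0.53296509,  0.62335698, -0.35544014]), 'moment': array([-0.02203045,  0.03518371,  0.04594825]), 'opening': 0.08552058583329933}
```

View pics/scene0.png

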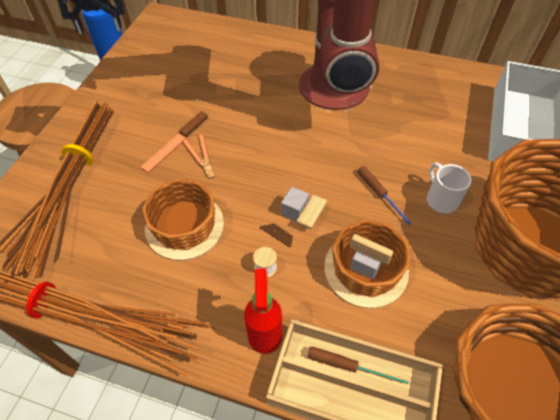

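View pics/top0.png

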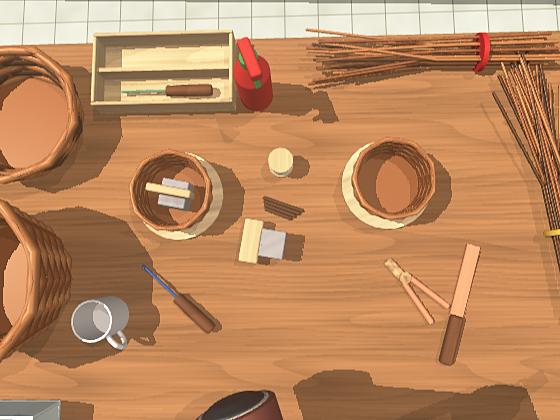

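The loose weight lies in the middle: in top its handle is at (250,241) and its block at (272,244). In scene they are at (312,210) and (295,205). The placed weight is in the basket at top (171,190). The empty basket is at top (393,180), scene (180,215). Next I measure them.

```bash
python3 - <<'E'
from h import *
T=robot.get_image('top');S=robot.get_image('scene')
def mask(d,kind,box):
    h=cv2.cvtColor(d['frame'],cv2.COLOR_RGB2HSV).astype(int); H,s,v=h[...,0],h[...,1],h[...,2]
    m=(s<60)&(v>100) if kind=='g' else (H>14)&(H<35)&(s>50)&(s<150)&(v>150)
    k=np.zeros_like(m);x0,y0,x1,y1=box;k[y0:y1,x0:x1]=1
    m=(m&k).astype(np.uint8); n,l,st,_=cv2.connectedComponentsWithStats(m)
    return (l==1+np.argmax(st[1:,4])).astype(np.uint8)
for nm,d,bx in(('top',T,(225,205,310,280)),('scene',S,(265,175,335,240))):
  for k,z in(('g',.056),('y',.036)):
    m=mask(d,k,bx);c=max(cv2.findContours(m,0,2)[0],key=cv2.contourArea)
    r=cv2.minAreaRect(c);p=cv2.approxPolyDP(c,3,True)[:,0]
    print(nm,k,m.sum(),np.round(r[0],1),'poly',p.tolist())
    print('   box on z:',[np.round(onz(d,*q,z),3)[:2].tolist() for q in cv2.boxPoints(r)])
# basket and board
for nm,d,bx in(('top',T,[(120,140,235,250),(330,125,450,240)]),('scene',S,[(320,215,415,310),(135,170,230,262)])):
  for b in bx:
    h=cv2.cvtColor(d['frame'],cv2.COLOR_RGB2HSV).astype(int)
    m=mask(d,'y',b);c=max(cv2.findContours(m,0,1)[0],key=cv2.contourArea)
    print(nm,'board',m.sum(),c[:,0].min(0),c[:,0].max(0))
for nm,d,cr in(('top',T,(120,120,460,290)),('scene',S,(120,160,420,310))):
    x0,y0,x1,y1=cr; w=d['frame'][y0:y1,x0:x1,::-1]; f=800/(x1-x0)
    cv2.imwrite(f'pics/{nm}c.png',cv2.resize(w,None,fx=f,fy=f,interpolation=2)); print(nm,'scale',f)
E
```

```text
top g 689 [272.  243.5] poly [[263, 228], [258, 255], [282, 258], [285, 232]]
   box on z: [[0.46, 0.049], [0.515, 0.039], [0.506, -0.01], [0.452, -0.0]]
top y 811 [250.6 240.4] poly [[246, 218], [238, 259], [255, 263], [263, 222]]
   box on z: [[0.451, 0.091], [0.539, 0.076], [0.532, 0.037], [0.444, 0.053]]
scene g 433 [295.7 199.3] poly [[291, 188], [282, 204], [296, 209], [298, 215], [308, 194]]
   box on z: [[0.51, -0.008], [0.445, 0.005], [0.468, 0.057], [0.531, 0.043]]
scene y 563 [311.7 210.4] poly [[316, 195], [311, 196], [297, 219], [310, 228], [326, 203]]
   box on z: [[0.535, 0.038], [0.439, 0.054], [0.454, 0.096], [0.548, 0.079]]
top board 1212 [143 153] [222 239]
top board 1230 [342 142] [427 228]
scene board 1370 [324 246] [408 308]
scene board 1227 [144 203] [223 260]
top scale 2.3529411764705883
scene scale 2.6666666666666665
```

View pics/topc.png

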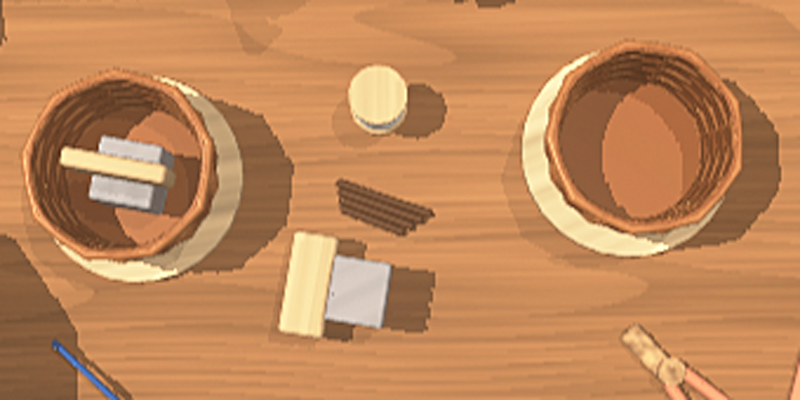

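View pics/scenec.png

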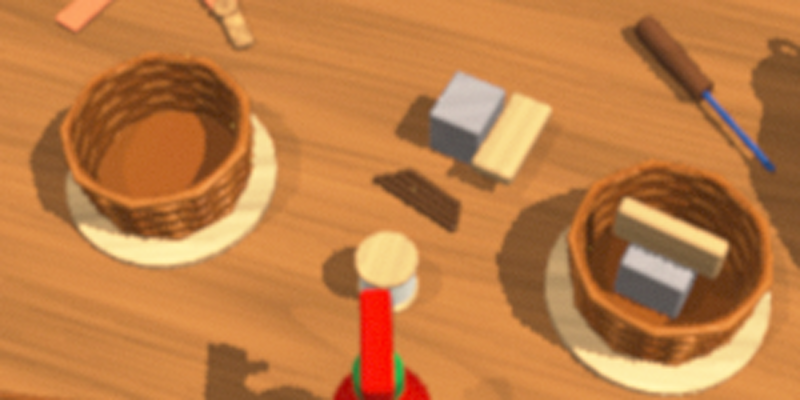

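```bash
python3 - <<'E'
from h import *
T=robot.get_image('top');S=robot.get_image('scene')
t=lambda a,b:(lambda r:print(np.round(r[0],4),'gap',round(r[1],4)))(tri(T,a,S,b))
print('block top corners foot+x, foot-x, handle-x? ')
t((285,232),(282.3,204)); t((282,258),(291,188)); t((263,228),(297.5,219.5)) ; t((258,255),(308,194))
print('handle'); t((246,218),(310,228)); t((238,259),(326,203)); t((263,222),(297,219))
tc=lambda x,y:(120+x/2.353,120+y/2.353); sc=lambda x,y:(120+x/2.667,160+y/2.667)
print('rim empty');t(tc(645,136),sc(157,131)); print('rim full'); t(tc(121,166),sc(670,262))
print('weight placed handle ends'); t(tc(62,157),sc(722,258)); t(tc(172,174),sc(620,215))
# board circle fit from outer arc
from scipy.optimize import least_squares
for n,d,pts in(('empty T',T,[tc(*p) for p in((591,55),(550,85),(525,135),(530,190),(565,235),(620,257),(680,247),(725,215))]),
 ('empty S',S,[sc(*p) for p in((67,178),(75,218),(105,250),(160,265),(215,253),(255,222),(274,180),(265,135))]),
 ('full T',T,[tc(*p) for p in((165,76),(205,95),(235,130),(241,180),(225,230),(190,267),(140,281),(90,270),(60,247))]),
 ('full S',S,[sc(*p) for p in((560,260),(546,300),(555,335),(590,370),(640,390),(700,385),(745,355),(768,310))])):
    P=np.array([onz(d,*p,.01)[:2] for p in pts]); r=least_squares(lambda c:np.hypot(*(P-c[:2]).T)-c[2],[*P.mean(0),.09]).x
    print(n,np.round(r,4))
E
```

```text
block top corners foot+x, foot-x, handle-x? 
[ 0.5061 -0.0052  0.0474] gap 0.0032
[0.454  0.0012 0.0481] gap 0.0024
[0.5177 0.0392 0.0173] gap 0.0012
[0.461  0.0477 0.051 ] gap 0.0007
handle
[0.5381 0.0748 0.0261] gap 0.0006
[0.4534 0.0921 0.0225] gap 0.0007
[0.5284 0.0392 0.0345] gap 0.0015
rim empty
[ 0.6089 -0.223   0.0727] gap 0.0026
rim full
[0.5935 0.2257 0.0554] gap 0.0033
weight placed handle ends
[0.597  0.2646 0.0889] gap 0.0008
[0.5808 0.176  0.0847] gap 0.0062
empty T [ 0.6063 -0.2266  0.0964]
empty S [ 0.612  -0.2182  0.0933]
full T [0.5921 0.2205 0.0956]
full S [0.6003 0.2229 0.0902]
```

Emit:
{"name": "jog_arm", "arguments": {
  "rows": "-0.447 -0.452 0.08 -0.963 1;-0.447 -0.452 0.08 -0.963 1;-0.447 -0.452 0.08 -0.963 1;-0.447 -0.452 0.08 -0.963 1;-0.447 -0.452 0.08 -0.963 1;-0.447 -0.452 0.08 -0.963 1;-0.447 -0.452 0.08 -0.963 1;-0.447 -0.452 0.08 -0.963 1;-0.447 -0.452 0.08 -0.963 1;-0.447 -0.452 0.08 -0.963 1",
  "newtons": 20
}}

```text
t: 1.55
position: [0.48, 0.0164, 0.1535]
ee_rot: [0.996, -0.086, 0.001, 0.0]
wrist_force: [0.2, -0.0, -0.2]
opening: 0.0855
```

Emit:
{"name": "jog_arm", "arguments": {
  "rows": "0 0 0.03 0 1;0 0 0.06 0 1;0 0 0.06 0 1;0 0 0.06 0 1;0 0 0.06 0 1;0 0 0.06 0 1;0 0 0.06 0 1;0 0 0.06 0 1;0 0 0.06 0 1;0 0 0.06 0 1"
}}

```text
t: 2.8
position: [0.4794, 0.0144, 0.0932]
ee_rot: [0.996, -0.086, -0.0, -0.0]
wrist_force: [0.5, -0.6, 0.2]
opening: 0.0853
```

```bash
python3 - <<'E'
from h import *
o=robot.get_obs();print(o['position'])
T=grab('top','t1.png');S=grab('scene','s1.png')
f=3.5;cv2.imwrite('pics/j1.png',np.hstack([cv2.resize(T['frame'][185:300,210:325,::-1],None,fx=f,fy=f),cv2.resize(S['frame'][145:260,245:358,::-1],None,fx=f,fy=f)])[:, :800])
print(np.round(proj(T,o['position']),1),np.round(proj(S,o['position']),1))
E
```

```text
[0.47941691 0.01438766 0.09320207]
[273.8 244.7] [293.1 185.6]
```

View pics/j1.png

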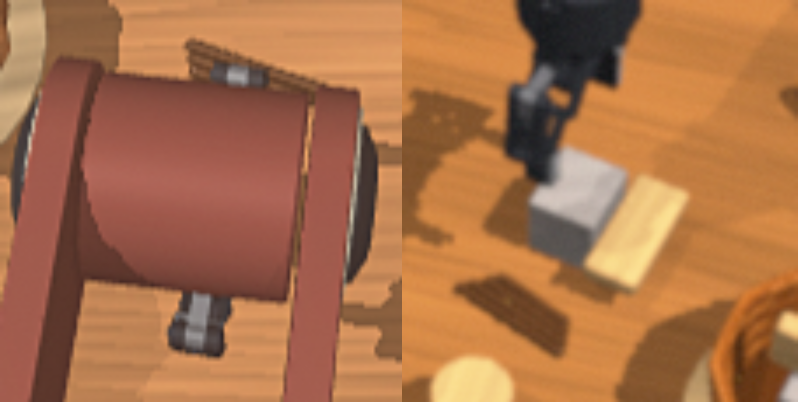

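Emit:
{"name": "jog_arm", "arguments": {
  "rows": "0.003 -0.017 0 0 1;0.003 -0.017 0 0 1;0.003 -0.017 0.02 0 1;0.003 -0.017 0.04 0 1;0.003 -0.017 0.055 0 1;0.003 -0.017 0.068 0 1;0.003 -0.017 0.068 0 1;0.003 -0.017 0.068 0 1;0.003 -0.017 0.068 0 1;0.003 -0.017 0.068 0 1"
}}

```text
t: 4.15
position: [0.4858, 0.0305, 0.0259]
ee_rot: [0.996, -0.086, 0.001, -0.0]
wrist_force: [-0.3, 0.3, 0.4]
opening: 0.0856
```

```bash
python3 - <<'E'
from h import *
T=grab('top','t2.png');S=grab('scene','s2.png')
f=3.5;cv2.imwrite('pics/j2.png',np.hstack([cv2.resize(T['frame'][185:300,210:325,::-1],None,fx=f,fy=f),cv2.resize(S['frame'][145:260,245:358,::-1],None,fx=f,fy=f)])[:, :800])
E
```

```text
(no output)
```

View pics/j2.png

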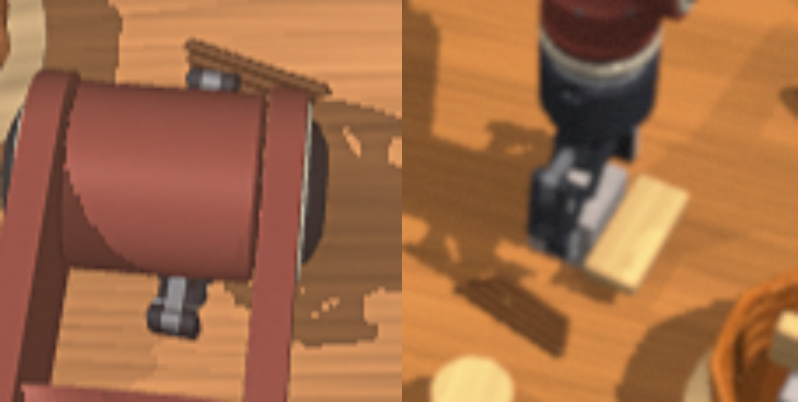

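Fingers straddle the block just short of the handle. Next I close lightly and lift a little.

Emit:
{"name": "jog_arm", "arguments": {
  "rows": "0 0 0 0 0;0 0 0 0 0;0 0 0 0 0;0 0 0 0 0;0 0 0 0 0;0 0 0 0 0;0 0 -0.005 0 0;0 0 -0.010 0 0;0 0 -0.015 0 0;0 0 -0.015 0 0",
  "newtons": 20
}}

```text
t: 5.5
position: [0.4855, 0.0306, 0.0407]
ee_rot: [0.996, -0.086, 0.0, -0.0]
wrist_force: [-0.1, -0.1, -3.8]
opening: 0.0557
```

```bash
python3 - <<'E'
from h import *
o=robot.get_obs();print(o['wrist_force'],o['moment'],o['opening'])
T=grab('top','t3.png');S=grab('scene','s3.png')
f=3.5;cv2.imwrite('pics/j3.png',np.hstack([cv2.resize(T['frame'][185:300,210:325,::-1],None,fx=f,fy=f),cv2.resize(S['frame'][145:260,245:358,::-1],None,fx=f,fy=f)])[:, :800])
E
```

```text
[-0.0609147  -0.08384088 -3.82762319] [0.0286702  0.00227267 0.00201281] 0.05572853528666643
```

View pics/j3.png

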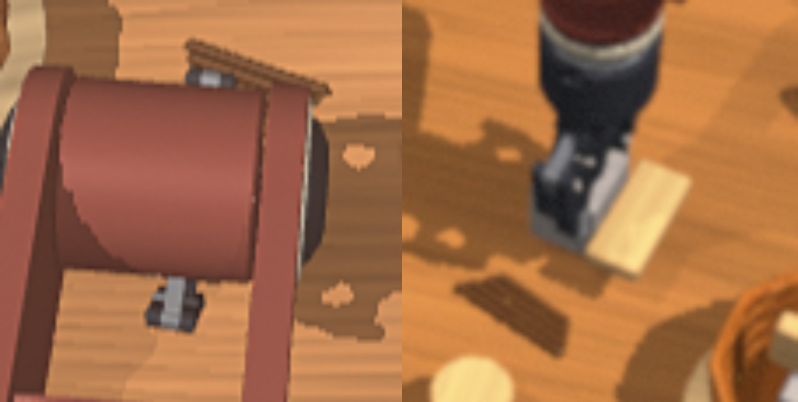

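Emit:
{"name": "jog_arm", "arguments": {
  "rows": "0 0 -0.04 0 0;0.006 0.032 -0.085 0.17 0;0.012 0.065 -0.085 0.34 0;0.018 0.1 -0.085 0.51 0;0.024 0.135 -0.085 0.68 0;0.03 0.17 -0.085 0.85 0;0.036 0.2 -0.085 1.02 0;0.04 0.225 -0.085 1.19 0;0.042 0.24 -0.085 1.32 0;0.043 0.249 -0.085 1.398 0"
}}

```text
t: 6.85
position: [0.4845, -0.2228, 0.1248]
ee_rot: [-0.706, 0.709, 0.0, -0.0]
wrist_force: [-0.7, 0.5, -5.0]
opening: 0.0555
```

Emit:
{"name": "jog_arm", "arguments": {
  "rows": "0 0 0 0 0;0 0 0 0 0;0 0 0.005 0 0;0 0 0.01 0 0;0 0 0.013 0 0;0 0 0.013 0 0;0 0 0.013 0 0;0 0 0.013 0 0;0 0 0.013 0 0;0 0 0.013 0 0"
}}

```text
t: 8.1
position: [0.4849, -0.2221, 0.1124]
ee_rot: [-0.707, 0.707, -0.0, 0.0]
wrist_force: [-0.1, 0.2, -4.1]
opening: 0.0554
```

```bash
python3 - <<'E'
from h import *
o=robot.get_obs();print(o['position'],o['wrist_force'],o['moment'],o['opening'])
T=grab('top','t4.png');S=grab('scene','s4.png')
f=2.8;cv2.imwrite('pics/j4.png',np.hstack([cv2.resize(T['frame'][125:300,320:463,::-1],None,fx=f,fy=f),cv2.resize(S['frame'][100:275,110:252,::-1],None,fx=f,fy=f)])[:, :800])
E
```

```text
[ 0.4849034  -0.22212166  0.11237032] [-0.07023305  0.15508792 -4.08803076] [-0.00053304 -0.05604226  0.03091583] 0.05544067861377107
```

View pics/j4.png

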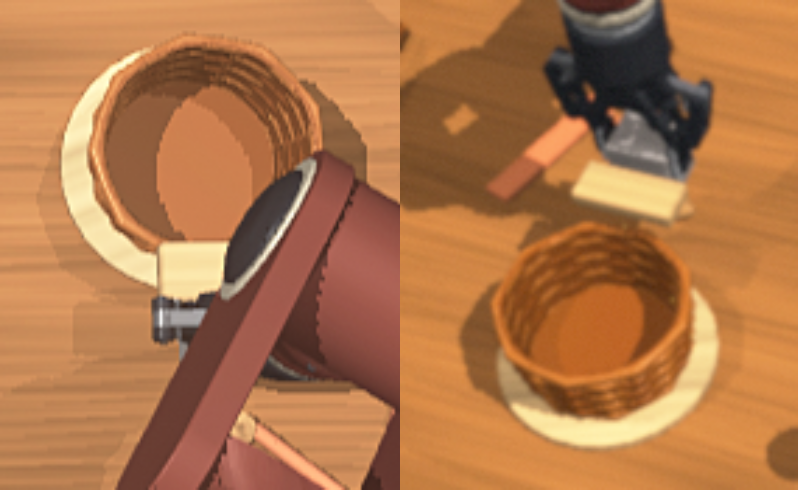

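```bash
python3 - <<'E'
from h import *
T=robot.get_image('top');q=lambda x,y:(320+x/2.8,125+y/2.8)
print('tip',onz(T,*q(162,242),.122),onz(T,*q(226,242),.122),'handle root',onz(T,*q(162,297),.122))
for p in((95,185),(150,247),(125,225),(92,130),(190,37),(310,85)): print('rim',onz(T,*q(*p),.085))
E
```

```text
tip [ 0.53754425 -0.18043775  0.122     ] [ 0.53692039 -0.22244315  0.122     ] handle root [ 0.50111204 -0.17909293  0.122     ]
rim [ 0.58215162 -0.14267569  0.085     ]
rim [ 0.53819884 -0.17916229  0.085     ]
rim [ 0.55378085 -0.16249732  0.085     ]
rim [ 0.62110463 -0.14178632  0.085     ]
rim [ 0.68643038 -0.2124672   0.085     ]
rim [ 0.65035836 -0.29430687  0.085     ]
```

Emit:
{"name": "jog_arm", "arguments": {
  "rows": "0 0 0.01 0 0;0 0 0.018 0 0;0 0 0.022 0 0;0 0 0.026 0 0;0 0 0.03 0 0;0 0 0.034 0 0;0 0.001 0.037 0 0;0 0.002 0.04 0 0;0 0.002 0.04 0 0;0 0.002 0.04 0 0"
}}

```text
t: 9.5
position: [0.4832, -0.2225, 0.0724]
ee_rot: [-0.707, 0.707, -0.001, -0.0]
wrist_force: [-1.6, -1.4, 1.1]
opening: 0.0555
```

```bash
python3 - <<'E'
from h import *
o=robot.get_obs();print(o['position'],o['wrist_force'],o['moment'],o['opening'])
T=grab('top','t5.png');S=grab('scene','s5.png')
f=2.8;cv2.imwrite('pics/j5.png',np.hstack([cv2.resize(T['frame'][125:300,320:463,::-1],None,fx=f,fy=f),cv2.resize(S['frame'][100:275,110:252,::-1],None,fx=f,fy=f)])[:, :800])
E
```

```text
[ 0.48316258 -0.22246789  0.07238128] [-1.5846108  -1.44810361  1.10388766] [-0.24695301  0.03974037 -0.12015454] 0.05553516969551559
```

View pics/j5.png

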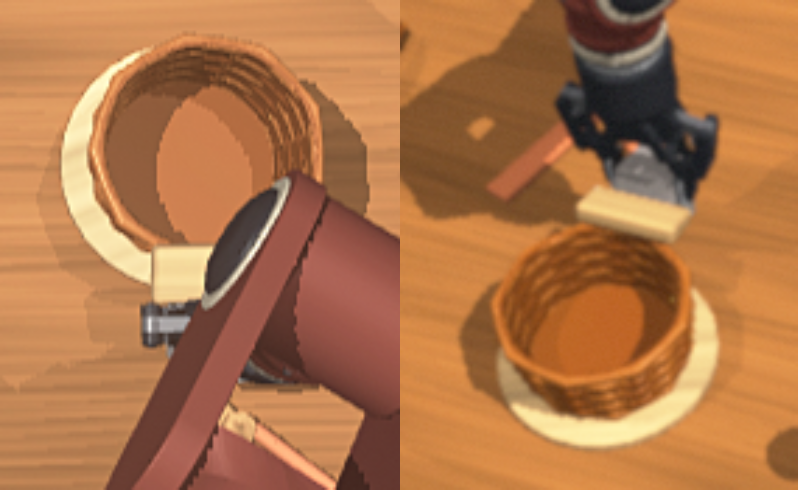

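Emit:
{"name": "jog_arm", "arguments": {
  "rows": "0 0.001 0.003 0 0;0 0.001 0.006 0 0;0 0.002 0.009 0 0;0 0.003 0.012 0 0;0 0.003 0.015 0 0;0 0.004 0.018 0 0;0 0.004 0.021 0 0;0 0.004 0.025 0 0;0 0.004 0.025 0 0;0 0.004 0.025 0 0"
}}

```text
t: 10.85
position: [0.478, -0.2218, 0.0464]
ee_rot: [-0.707, 0.707, 0.001, -0.0]
wrist_force: [-2.5, -1.0, -1.3]
opening: 0.0559
```

```bash
cat > c.py <<'E'
from h import *
import sys
o=robot.get_obs();print(o['t'],o['position'],o['wrist_force'],o['moment'],o['opening'])
T=grab('top',f't{sys.argv[1]}.png');S=grab('scene',f's{sys.argv[1]}.png')
for d,b in((T,(320,125,463,300)),(S,(110,100,260,275))):
    h=cv2.cvtColor(d['frame'],cv2.COLOR_RGB2HSV).astype(int); H,s,v=h[...,0],h[...,1],h[...,2]
    for k,m in(('wood',(H>14)&(H<35)&(s>50)&(s<150)&(v>130)),('grey',(s<60)&(v>90))):
        w=np.zeros_like(m);w[b[1]:b[3],b[0]:b[2]]=1
        n,l,st,_=cv2.connectedComponentsWithStats((m&w).astype(np.uint8))
        for i in range(1,n):
            if st[i,4]>60:
                c=max(cv2.findContours((l==i).astype(np.uint8),0,2)[0],key=cv2.contourArea); print(k,st[i].tolist(),cv2.approxPolyDP(c,2,True)[:,0].tolist())
E
python3 c.py 6
```

```text
10.85 [ 0.47801225 -0.22177623  0.04638811] [-2.45009022 -1.00433849 -1.28289162] [-0.05240533  0.22787068  0.00684368] 0.05586178666394047
wood [342, 142, 51, 94, 1163] [[371, 142], [359, 148], [347, 162], [342, 175], [342, 192], [350, 210], [373, 227], [374, 235], [388, 235], [392, 216], [370, 215], [358, 204], [350, 183], [352, 166], [358, 156], [356, 154], [373, 143]]
wood [395, 267, 16, 16, 105] [[399, 267], [395, 275], [398, 276], [400, 273], [400, 277], [409, 282], [410, 275]]
grey [388, 195, 30, 44, 156] [[417, 195], [413, 197], [414, 201], [400, 225], [388, 235], [388, 238], [393, 236], [405, 221]]
grey [368, 236, 16, 15, 131] [[382, 236], [378, 236], [374, 241], [371, 241], [370, 237], [370, 250], [373, 246], [376, 250], [377, 246], [382, 246], [383, 241], [376, 240]]
wood [174, 170, 42, 15, 357] [[174, 175], [204, 184], [213, 184], [215, 178], [187, 170], [176, 170]]
wood [144, 203, 80, 58, 1244] [[222, 213], [214, 203], [215, 222], [209, 236], [187, 250], [165, 247], [146, 225], [145, 237], [149, 246], [166, 258], [192, 259], [207, 252], [219, 239], [223, 229]]
wood [253, 248, 7, 20, 114] [[259, 248], [253, 253], [254, 267], [259, 266]]
grey [184, 100, 30, 16, 98] [[184, 109], [189, 115], [197, 115], [205, 111], [213, 100], [198, 114], [188, 111], [187, 100], [184, 100]]
grey [176, 119, 32, 15, 182] [[207, 120], [187, 128], [176, 125], [184, 130], [193, 130], [191, 133], [197, 133], [205, 127]]
grey [188, 163, 27, 14, 214] [[188, 168], [214, 176], [204, 164], [192, 163]]
```

```bash
python3 -c "
import cv2;a=cv2.imread('pics/s6.png')[80:240,120:280];b=cv2.imread('pics/t6.png')[170:290,330:450];import numpy as np
cv2.imwrite('pics/j6.png',np.hstack([cv2.resize(a,(400,400)),cv2.resize(b,(400,400))]))"
```

```text
(no output)
```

View pics/j6.png

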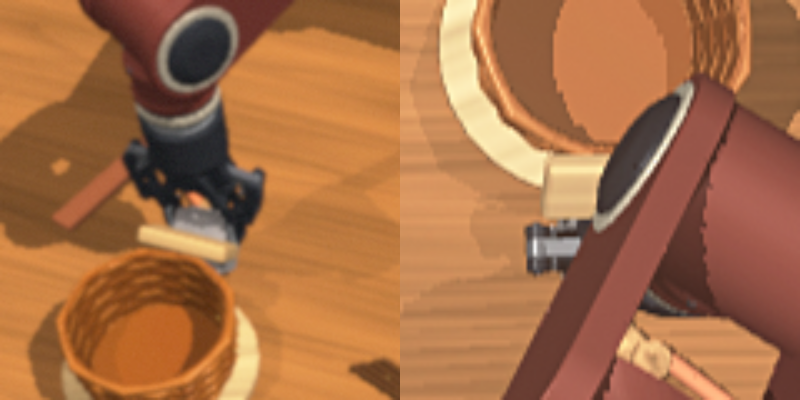

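Emit:
{"name": "jog_arm", "arguments": {
  "rows": "0 0.008 -0.002 0 0;0 0.018 -0.004 0 0;0 0.028 -0.004 0 0;0 0.035 -0.002 0 0;0 0.035 0.002 0 0;0 0.035 0.005 0 0;0 0.035 0.008 0 0;0 0.037 0.01 0 0;0 0.039 0.01 0 0;0 0.039 0.01 0 0"
}}

```text
t: 12.2
position: [0.4453, -0.2229, 0.0438]
ee_rot: [-0.707, 0.707, -0.004, 0.004]
wrist_force: [-1.5, 8.7, 25.1]
opening: 0.0558
```

Emit:
{"name": "jog_arm", "arguments": {
  "rows": "0 0.003 0.001 0 0;0 0.006 0.0025 0 0;0 0.009 0.004 0 0;0 0.012 0.006 0 0;0 0.015 0.008 0 0;0 0.017 0.0095 0 0;0 0.019 0.011 0 0;0 0.021 0.012 0 0;0 0.021 0.012 0 0;0 0.021 0.012 0 0"
}}

```text
t: 13.45
position: [0.4226, -0.223, 0.0303]
ee_rot: [0.707, -0.707, 0.002, -0.002]
wrist_force: [-4.4, 7.5, 22.0]
opening: 0.0553
```

```bash
python3 c.py 7 | head -1; python3 -c "
import cv2;a=cv2.imread('pics/s7.png')[80:240,120:280];b=cv2.imread('pics/t7.png')[190:310,310:430];import numpy as np
cv2.imwrite('pics/j7.png',np.hstack([cv2.resize(a,(400,400)),cv2.resize(b,(400,400))]))"
```

```text
13.45 [ 0.4226017  -0.22304731  0.03032605] [-4.40955003  7.53362422 22.03447748] [1.58601284 0.28441561 0.21190941] 0.05532103887570782
```

View pics/j7.png

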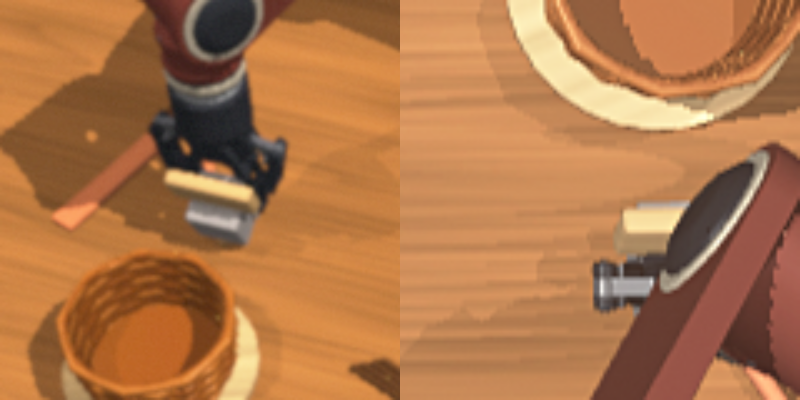

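Emit:
{"name": "jog_arm", "arguments": {
  "rows": "0 0 -0.015 0 0;-0.01 -0.005 -0.03 0 0;-0.035 -0.015 -0.03 0 0;-0.06 -0.025 -0.03 0 0;-0.085 -0.03 -0.03 0 0;-0.11 -0.03 -0.03 0 0;-0.13 -0.03 -0.03 0 0;-0.14 -0.03 -0.028 0 0;-0.14 -0.03 -0.022 0 0;-0.14 -0.03 -0.016 0 0"
}}

```text
t: 14.8
position: [0.4488, -0.0824, 0.0408]
ee_rot: [-0.707, 0.707, -0.0, -0.0]
wrist_force: [0.6, 0.1, -3.2]
opening: 0.0554
```

Emit:
{"name": "jog_arm", "arguments": {
  "rows": "0 0 0.003 0 0;0 0 0.006 0 0;0 0 0.009 0 0;0 0.001 0.011 0 0;0 0.002 0.013 0 0;0 0.004 0.015 0 0;0 0.006 0.017 0 0;0 0.006 0.017 0 0;0 0.006 0.017 0 0;0 0.006 0.017 0 0"
}}

```text
t: 16.05
position: [0.4431, -0.0821, 0.0244]
ee_rot: [-0.707, 0.707, -0.0, 0.0]
wrist_force: [-0.3, 0.4, -4.7]
opening: 0.0558
```

```bash
python3 - <<'E'
from h import *
o=robot.get_obs();print(o['t'],o['position'],o['wrist_force'],o['moment'],o['opening'])
for n,b in(('scene',(190,120,300,230)),('top',(280,190,390,300))):
    d=grab(n,n+'8.png')
    h=cv2.cvtColor(d['frame'],cv2.COLOR_RGB2HSV).astype(int); H,s,v=h[...,0],h[...,1],h[...,2]
    for k,m in(('wood',(H>14)&(H<35)&(s>50)&(s<150)&(v>130)),('grey',(s<60)&(v>90))):
        w=np.zeros_like(m);w[b[1]:b[3],b[0]:b[2]]=1
        nn,l,st,_=cv2.connectedComponentsWithStats((m&w).astype(np.uint8))
        for i in range(1,nn):
            if st[i,4]>60:
                c=max(cv2.findContours((l==i).astype(np.uint8),0,2)[0],key=cv2.contourArea); print(n,k,st[i].tolist(),cv2.approxPolyDP(c,1.5,True)[:,0].tolist())
E
```

```text
16.05 [ 0.44306767 -0.08214155  0.02444108] [-0.32470472  0.40747708 -4.72384114] [-0.03678412  0.04431554 -0.03935425] 0.05580651242264529
scene wood [201, 159, 12, 18, 100] [[203, 159], [201, 163], [204, 166], [203, 168], [208, 176], [212, 175], [209, 165], [206, 164], [208, 161]]
scene wood [236, 168, 39, 19, 297] [[236, 171], [238, 175], [270, 182], [272, 186], [274, 185], [272, 176], [240, 168]]
scene wood [213, 203, 11, 27, 211] [[214, 203], [215, 223], [213, 229], [223, 229], [223, 216], [220, 209]]
scene grey [242, 131, 32, 13, 155] [[273, 132], [271, 131], [265, 136], [257, 138], [250, 137], [243, 132], [242, 134], [247, 138], [263, 143], [270, 138]]
scene grey [244, 181, 27, 17, 240] [[246, 182], [244, 186], [246, 190], [262, 193], [267, 196], [269, 186]]
top wood [342, 190, 48, 39, 638] [[342, 190], [345, 202], [359, 219], [375, 227], [389, 228], [389, 220], [370, 215], [358, 204], [353, 196], [353, 190]]
top grey [290, 229, 17, 47, 76] [[306, 229], [296, 252], [296, 258], [290, 275]]
```

Emit:
{"name": "jog_arm", "arguments": {
  "rows": "0 0 0.001 0 0;0 0 0.002 0 0;0 0 0.003 0 0;0 0 0.004 0 0;0 0 0.005 0 0;0 0 0.005 0 0;0 0 0.005 0 0;0 0 0.005 0 0;0 0 0.005 0 0;0 0 0.005 0 0"
}}

```text
t: 17.4
position: [0.4433, -0.0822, 0.0214]
ee_rot: [0.707, -0.707, -0.0, 0.0]
wrist_force: [-9.2, 2.7, 12.7]
opening: 0.0553
```

```bash
python3 -c "
from h import *
o=robot.get_obs();print(o['position'],o['wrist_force'],o['moment'])
a=robot.get_image('scene');print(np.round(proj(a,[.443,-.082,.0]),1));cv2.imwrite('pics/j9.png',cv2.resize(a['frame'][110:240,180:310,::-1],(600,600),interpolation=2))"
```

```text
[ 0.44325699 -0.08219813  0.02135538] [-9.22483162  2.7267448  12.74526052] [0.44337763 1.27497026 0.08213967]
[260.6 188.7]
```

Emit:
{"name": "jog_arm", "arguments": {
  "rows": "0 0.002 0 0 0;0 0.004 0.001 0 0;0 0.006 0.002 0 0;0 0.008 0.003 0 0;0 0.008 0.003 0 0;0 0.008 0.003 0 0;0 0.008 0.003 0 0;0 0.008 0.003 0 0;0 0.008 0.003 0 0;0 0.008 0.003 0 0"
}}

```text
t: 18.7
position: [0.4389, -0.0828, 0.0192]
ee_rot: [-0.707, 0.707, -0.004, 0.003]
wrist_force: [3.5, 2.1, 5.0]
opening: 0.0555
```

```bash
cat > m.py <<'E'
from h import *
import sys
o=robot.get_obs();print(o['t'],o['position'],o['wrist_force'],o['moment'],o['opening'])
d=grab('scene',sys.argv[1]+'.png'); b=(195,120,300,225)
h=cv2.cvtColor(d['frame'],cv2.COLOR_RGB2HSV).astype(int); H,s,v=h[...,0],h[...,1],h[...,2]
for k,m in(('wood',(H>14)&(H<35)&(s>50)&(s<150)&(v>130)),('grey',(s<60)&(v>90))):
    w=np.zeros_like(m);w[b[1]:b[3],b[0]:b[2]]=1
    nn,l,st,_=cv2.connectedComponentsWithStats((m&w).astype(np.uint8))
    for i in range(1,nn):
        if st[i,4]>60:
            c=max(cv2.findContours((l==i).astype(np.uint8),0,2)[0],key=cv2.contourArea); print(k,st[i].tolist(),cv2.approxPolyDP(c,1.5,True)[:,0].tolist())
# predicted upright outline: foot centre guess, handle along y
fx,fy=float(sys.argv[2]),float(sys.argv[3])
P=lambda *p:np.round(proj(d,p),0).astype(int).tolist()
for z in(.09,.05):print('handle',z,[P(fx+a,fy+c,z) for a,c in((.008,-.045),(.008,.045),(-.008,.045),(-.008,-.045))])
for z in(.05,0):print('block',z,[P(fx+a,fy+c,z) for a,c in((.028,-.028),(.028,.028))])
E
python3 m.py a1 0.456 -0.082
```

```text
18.7 [ 0.43894618 -0.08281835  0.01922159] [3.49666429 2.06224702 4.99598945] [ 0.42755699 -0.76680971  0.1175835 ] 0.05547795660173497
wood [201, 160, 13, 16, 93] [[202, 160], [201, 164], [204, 166], [207, 174], [212, 175], [210, 166], [207, 164], [208, 162]]
wood [237, 168, 39, 18, 284] [[237, 169], [238, 173], [269, 180], [274, 185], [274, 176], [251, 169]]
wood [214, 203, 10, 22, 158] [[214, 203], [214, 224], [223, 224], [222, 213]]
grey [243, 131, 32, 13, 162] [[274, 133], [272, 131], [265, 136], [252, 137], [243, 132], [247, 137], [259, 140], [259, 142], [256, 142], [259, 143], [268, 141]]
grey [245, 180, 26, 18, 239] [[247, 180], [245, 184], [246, 189], [262, 192], [267, 196], [270, 186]]
handle 0.09 [[239, 168], [274, 176], [276, 172], [241, 163]]
handle 0.05 [[240, 178], [274, 187], [276, 182], [242, 174]]
block 0.05 [[244, 186], [265, 191]]
block 0 [[245, 198], [266, 204]]
```

Emit:
{"name": "jog_arm", "arguments": {
  "rows": "0 0 -0.001 0 0;0 0 -0.002 0 0;0 0 -0.002 0 0;0 0 -0.003 0 1;0 0 -0.003 0 1;0 0 -0.003 0 1;0 0 -0.003 0 1;0 0 -0.003 0 1;0 0 -0.003 0 1;0 0 -0.003 0 1"
}}

```text
t: 20.0
position: [0.4349, -0.0821, 0.0193]
ee_rot: [-0.707, 0.707, -0.0, 0.0]
wrist_force: [-0.6, -0.4, 0.1]
opening: 0.0854
```

```bash
python3 m.py a2 0.456 -0.082
```

```text
20.0 [ 0.43491621 -0.08209495  0.01931078] [-0.62192903 -0.42954489  0.09425143] [ 0.06524359  0.11827096 -0.01057916] 0.08543805903941237
wood [201, 160, 13, 17, 98] [[202, 160], [201, 164], [204, 166], [208, 176], [212, 175], [213, 173], [209, 165], [206, 164], [208, 162]]
wood [238, 165, 39, 19, 272] [[239, 166], [239, 170], [273, 179], [273, 183], [275, 182], [276, 176], [274, 172], [243, 165]]
wood [214, 203, 10, 22, 157] [[214, 203], [214, 224], [223, 224], [222, 213]]
grey [244, 130, 31, 13, 152] [[274, 131], [259, 137], [251, 136], [244, 131], [244, 133], [253, 139], [265, 142], [271, 138]]
grey [245, 178, 27, 19, 251] [[248, 178], [245, 185], [247, 187], [265, 191], [265, 196], [268, 195], [271, 185], [267, 182]]
handle 0.09 [[239, 168], [274, 176], [276, 172], [241, 163]]
handle 0.05 [[240, 178], [274, 187], [276, 182], [242, 174]]
block 0.05 [[244, 186], [265, 191]]
block 0 [[245, 198], [266, 204]]
```

Emit:
{"name": "jog_arm", "arguments": {
  "rows": "0 0.003 0 0 1;0 0.008 0 0 1;0 0.015 0 0 1;0 0.025 0 0 1;0 0.035 0 0 1;0 0.045 0 0 1;0 0.05 -0.02 0 1;0 0.05 -0.06 0 1;0 0.05 -0.1 0 1;0 0.05 -0.14 0 1"
}}

```text
t: 21.3
position: [0.3844, -0.082, 0.1606]
ee_rot: [-0.707, 0.707, -0.0, 0.0]
wrist_force: [0.3, -0.4, 0.9]
opening: 0.0855
```

```bash
python3 m.py a3 0.456 -0.082; python3 - <<'E'
from h import *
T=grab('top','t10.png');S=robot.get_image('scene')
a=cv2.resize(S['frame'][120:230,200:310,::-1],(400,400));b=cv2.resize(T['frame'][190:300,260:370,::-1],(400,400))
cv2.imwrite('pics/j10.png',np.hstack([a,b]))
E
```

```text
21.3 [ 0.38436581 -0.08203012  0.16055552] [ 0.34741727 -0.38866638  0.86362741] [-0.03596915 -0.08822806 -0.00142472] 0.08548792271914576
wood [201, 159, 14, 19, 130] [[202, 160], [201, 165], [208, 174], [208, 177], [213, 176], [208, 161], [206, 159]]
wood [242, 159, 37, 22, 360] [[242, 160], [243, 168], [271, 173], [277, 179], [278, 168], [276, 166], [247, 159]]
wood [214, 203, 10, 22, 161] [[214, 203], [214, 224], [223, 224], [222, 213]]
grey [247, 175, 27, 22, 424] [[249, 175], [247, 179], [248, 190], [267, 196], [273, 181]]
handle 0.09 [[239, 168], [274, 176], [276, 172], [241, 163]]
handle 0.05 [[240, 178], [274, 187], [276, 182], [242, 174]]
block 0.05 [[244, 186], [265, 191]]
block 0 [[245, 198], [266, 204]]
```

View pics/j10.png

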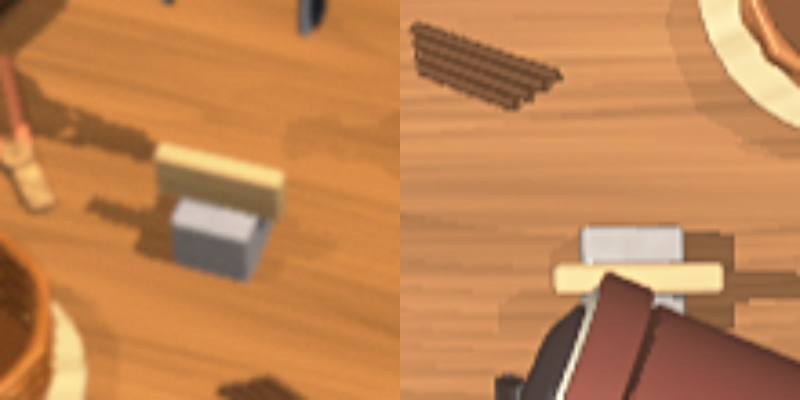

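```bash
python3 - <<'E'
from h import *
T=robot.get_image('top');S=robot.get_image('scene')
print('TCP proj top',proj(T,[.384,-.082,.16]))
h=cv2.cvtColor(T['frame'],cv2.COLOR_RGB2HSV).astype(int);H,s,v=h[...,0],h[...,1],h[...,2]
m=(H>14)&(H<35)&(s>50)&(s<150)&(v>150);k=np.zeros_like(m);k[255:280,290:360]=1
m=(m&k).astype(np.uint8);c=max(cv2.findContours(m,0,1)[0],key=cv2.contourArea)[:,0]
print(c.min(0),c.max(0),cv2.approxPolyDP(c,1.5,True)[:,0].tolist())
q=lambda x,y:(260+(x-400)/3.636,190+y/3.636)
A,B=q(555,266),q(722,266); print('top far edge ends',onz(T,*A,.09),onz(T,*B,.09)); print('near edge L',onz(T,*q(555,293),.09),onz(T,*q(722,292),.09))
s_=lambda x,y:(200+x/3.636,120+y/3.636)
print('scene handle top: near/far L, near/far R');
for p in((156,160),(159,144),(281,186),(285,172)): print(onz(S,*s_(*p),.09))
print('tri far(+x) edge: image-left top = +y', tri(T,A,S,s_(281,186)), tri(T,B,S,s_(156,160)))
print('block front top corners',[onz(T,*q(*p),.05) for p in((583,228),(683,228))],[onz(S,*s_(*p),.05) for p in((173,231),(248,243))])
E
```

```text
TCP proj top (np.float64(328.2323610255799), np.float64(297.7078594865888))
[302 262] [348 270] [[302, 263], [303, 270], [312, 270], [316, 264], [330, 270], [348, 269], [347, 262]]
top far edge ends [ 0.44377934 -0.04022731  0.09      ] [ 0.44281145 -0.12753242  0.09      ]
near edge L [ 0.42972856 -0.03997901  0.09      ] [ 0.42932656 -0.12713538  0.09      ]
scene handle top: near/far L, near/far R
[ 0.44948428 -0.12134593  0.09      ]
[ 0.43560571 -0.12430368  0.09      ]
[ 0.44610138 -0.03493046  0.09      ]
[ 0.4338268  -0.03608746  0.09      ]
tri far(+x) edge: image-left top = +y (array([ 0.4431205 , -0.03823125,  0.08551362]), np.float64(0.004385325334428454)) (array([ 0.44218975, -0.12683696,  0.0803347 ]), np.float64(0.003920208098971128))
block front top corners [array([ 0.46422095, -0.05689551,  0.05      ]), array([ 0.46357157, -0.11174695,  0.05      ])] [array([ 0.47362219, -0.10320193,  0.05      ]), array([ 0.4682357 , -0.05151022,  0.05      ])]
```

Emit:
{"name": "jog_arm", "arguments": {
  "rows": "0 -0.01 0 -0.18 1;0 -0.02 0 -0.36 1;0 -0.03 0 -0.54 1;-0.001 -0.04 0 -0.72 1;-0.001 -0.054 0 -0.9 1;-0.001 -0.054 0 -1.08 1;-0.001 -0.054 0 -1.26 1;-0.001 -0.054 0 -1.44 1;-0.001 -0.054 0 -1.571 1;-0.001 -0.054 0 -1.571 1"
}}

```text
t: 22.8
position: [0.4377, -0.0807, 0.1572]
ee_rot: [1.0, -0.001, -0.002, -0.001]
wrist_force: [-0.3, -0.2, -0.0]
opening: 0.0854
```

Emit:
{"name": "jog_arm", "arguments": {
  "rows": "0 0 0.03 0 1;0 0 0.06 0 1;0 0 0.08 0 1;0 0 0.095 0 1;0 0 0.104 0 1;0 0 0.104 0 1;0 0 0.104 0 1;0 0 0.104 0 1;0 0 0.104 0 1;0 0 0.104 0 1"
}}

```text
t: 24.05
position: [0.439, -0.0811, 0.0555]
ee_rot: [1.0, -0.0, 0.0, 0.0]
wrist_force: [0.7, -0.1, -0.0]
opening: 0.0856
```

Emit:
{"name": "jog_arm", "arguments": {
  "rows": "0 0 0 0 0.6;0 0 0 0 0.45;0 0 0 0 0.36;0 0 0 0 0.3;0 0 0 0 0.26;0 0 0 0 0.22;0 0 0 0 0.18;0 0 0 0 0.1;0 0 0 0 0;0 0 0 0 0",
  "newtons": 30
}}

```text
t: 25.3
position: [0.439, -0.0811, 0.0553]
ee_rot: [1.0, -0.0, 0.0, 0.0]
wrist_force: [2.4, 0.0, -1.4]
opening: 0.0158
```

Emit:
{"name": "jog_arm", "arguments": {
  "rows": "0 0 0 0 0;0 0 0 0 0;0 0 0 0 0;0 0 -0.003 0 0;0 0 -0.006 0 0;0 0 -0.01 0 0;0 0 -0.015 0 0;0 0 -0.02 0 0;0 0 -0.02 0 0;0 0 -0.02 0 0",
  "newtons": 50
}}

```text
t: 26.55
position: [0.4388, -0.0811, 0.0752]
ee_rot: [1.0, -0.0, -0.0, -0.0]
wrist_force: [0.1, -0.0, -4.6]
opening: 0.0154
```

```bash
python3 m.py a4 0.439 -0.083
```

```text
26.55 [ 0.43882013 -0.08108046  0.07524338] [ 0.10266223 -0.00870053 -4.61633536] [-0.01234233  0.05965623 -0.05972113] 0.015394641690462233
wood [201, 159, 13, 18, 102] [[202, 159], [201, 164], [204, 165], [207, 175], [212, 175], [212, 171], [207, 167], [210, 166], [207, 164], [208, 161]]
wood [263, 158, 16, 17, 129] [[264, 158], [265, 164], [275, 167], [276, 174], [278, 162]]
wood [214, 203, 10, 22, 158] [[214, 203], [214, 224], [223, 224], [222, 213]]
grey [247, 120, 24, 6, 81] [[247, 120], [260, 122], [257, 125], [263, 125], [270, 121]]
grey [247, 149, 12, 13, 70] [[253, 149], [247, 157], [249, 161], [252, 161], [254, 158], [258, 159], [254, 156]]
grey [247, 164, 27, 28, 448] [[262, 164], [261, 173], [250, 170], [247, 174], [248, 186], [267, 191], [273, 175], [265, 173]]
handle 0.09 [[241, 163], [276, 171], [278, 166], [243, 158]]
handle 0.05 [[242, 173], [276, 182], [278, 177], [244, 169]]
block 0.05 [[246, 181], [267, 186]]
block 0 [[247, 193], [268, 198]]
```

Emit:
{"name": "jog_arm", "arguments": {
  "rows": "0 0 -0.04 0 0;0 0 -0.08 0 0;0.01 0.01 -0.1 0 0;0.035 0.03 -0.1 0 0;0.065 0.055 -0.1 0 0;0.095 0.08 -0.1 0 0;0.125 0.105 -0.1 0 0;0.15 0.125 -0.1 0 0;0.165 0.137 -0.1 0 0;0.17 0.141 -0.1 0 0"
}}

```text
t: 27.85
position: [0.6091, -0.2226, 0.1743]
ee_rot: [1.0, -0.0, -0.001, -0.0]
wrist_force: [-0.5, 0.3, -5.0]
opening: 0.0154
```

Emit:
{"name": "jog_arm", "arguments": {
  "rows": "0 0 0 0 0;0 0 0.01 0 0;0 0 0.025 0 0;0 0 0.04 0 0;0 0 0.055 0 0;0 0 0.07 0 0;0 0 0.08 0 0;0 0 0.085 0 0;0 0 0.085 0 0;0 0 0.085 0 0"
}}

```text
t: 29.1
position: [0.6094, -0.2224, 0.0911]
ee_rot: [1.0, -0.0, 0.001, 0.0]
wrist_force: [-0.6, -0.1, -3.6]
opening: 0.0158
```

```bash
python3 - <<'E'
from h import *
o=robot.get_obs();print(o['t'],o['position'],o['wrist_force'],o['moment'])
T=grab('top','t11.png');S=grab('scene','s11.png')
E
```

```text
29.1 [ 0.6094175  -0.22236313  0.09111749] [-0.60791592 -0.09981205 -3.63863924] [-0.01579351 -0.00964358  0.01725816]
```

Emit:
{"name": "jog_arm", "arguments": {
  "rows": "0 0 0.005 0 0;0 0 0.01 0 0;0 0 0.014 0 0;0 0 0.017 0 0;0 0 0.0185 0 0;0 0 0.0195 0 0;0 0 0.02 0 0;0 0 0.0205 0 0;0 0 0.0205 0 0;0 0 0.0205 0 0"
}}

```text
t: 30.45
position: [0.6092, -0.2222, 0.0713]
ee_rot: [1.0, 0.0, 0.0, 0.0]
wrist_force: [-4.0, 2.1, 4.5]
opening: 0.0152
```

Emit:
{"name": "jog_arm", "arguments": {
  "rows": "0 0 -0.0005 0 0;0 0 -0.0005 0 0.25;0 0 -0.0005 0 0.35;0 0 -0.0005 0 0.5;0 0 -0.0005 0 0.6;0 0 -0.0005 0 0.6;0 0 -0.0005 0 0.6;0 0 -0.0005 0 0.6;0 0 -0.0005 0 0.6;0 0 -0.0005 0 0.6"
}}

```text
t: 31.7
position: [0.6089, -0.2221, 0.0703]
ee_rot: [1.0, 0.0, -0.0, -0.0]
wrist_force: [0.4, 0.0, 0.8]
opening: 0.0511
```

Emit:
{"name": "jog_arm", "arguments": {
  "rows": "0 0 -0.01 0 0.6;0 0 -0.03 0 0.6;0 0 -0.06 0 0.6;0 0 -0.1 0 0.6;0 0 -0.15 0 0.6;-0.04 0 -0.17 0 0.6;-0.08 0 -0.17 0 0.6;-0.12 0 -0.17 0 0.6;-0.16 0 -0.17 0 0.6;-0.2 0 -0.17 0 0.6"
}}

```text
t: 32.95
position: [0.4079, -0.2222, 0.2423]
ee_rot: [1.0, 0.0, 0.001, 0.001]
wrist_force: [-0.8, -0.7, -0.1]
opening: 0.0511
```

```bash
python3 - <<'E'
from h import *
o=robot.get_obs();print(o['t'],o['position'],o['wrist_force'],o['opening'])
def comps(d,b):
    h=cv2.cvtColor(d['frame'],cv2.COLOR_RGB2HSV).astype(int);H,s,v=h[...,0],h[...,1],h[...,2]
    for k,m in(('wood',(H>14)&(H<35)&(s>50)&(s<150)&(v>130)),('grey',(s<60)&(v>90))):
        w=np.zeros_like(m);w[b[1]:b[3],b[0]:b[2]]=1
        n,l,st,_=cv2.connectedComponentsWithStats((m&w).astype(np.uint8))
        for i in range(1,n):
            if st[i,4]>40:
                c=max(cv2.findContours((l==i).astype(np.uint8),0,2)[0],key=cv2.contourArea);print(k,st[i].tolist(),cv2.approxPolyDP(c,1.5,True)[:,0].tolist())
    
f=np.array([.609,-.222])
for n,b in(('top',(360,145,430,210)),('scene',(145,170,215,250))):
    d=grab(n,n+'12.png');print(n);comps(d,b)
    P=lambda *p:np.round(proj(d,p),0).astype(int).tolist()
    print('pred handle top',[P(f[0]+a,f[1]+c,.106) for a,c in((.008,-.045),(.008,.045),(-.008,.045),(-.008,-.045))],'block top',[P(f[0]+a,f[1]+c,.066) for a,c in((.028,-.028),(.028,.028),(-.028,.028),(-.028,-.028))])
    o0=cv2.imread(f'pics/{n}0.png').astype(int);bb=(145,165,200,215) if n=='top' else(340,225,400,285)
    print('placed diff',np.abs(o0-d['frame'][:,:,::-1])[bb[1]:bb[3],bb[0]:bb[2]].mean())
E
```

```text
32.95 [ 0.40792453 -0.22215285  0.24226127] [-0.77406358 -0.69050895 -0.13733985] 0.05109486629300276
top
wood [372, 172, 50, 11, 420] [[372, 176], [372, 182], [375, 180], [421, 179], [420, 172], [376, 172]]
grey [376, 166, 31, 7, 177] [[376, 170], [381, 172], [406, 171], [406, 166], [380, 166]]
grey [376, 183, 32, 14, 373] [[376, 183], [377, 196], [401, 195], [397, 195], [397, 193], [407, 192], [407, 183], [379, 185]]
pred handle top [[420, 170], [373, 171], [373, 179], [421, 178]] block top [[406, 165], [378, 165], [379, 193], [407, 192]]
placed diff 2.067151515151515
scene
wood [205, 170, 9, 8, 50] [[205, 170], [208, 177], [213, 176], [211, 170]]
wood [157, 194, 40, 23, 396] [[157, 198], [160, 204], [174, 205], [177, 208], [190, 210], [194, 216], [196, 215], [196, 208], [193, 202], [162, 194]]
wood [188, 223, 27, 27, 242] [[214, 223], [207, 239], [188, 249], [211, 249], [214, 246]]
wood [145, 224, 38, 26, 272] [[145, 224], [145, 237], [152, 249], [182, 249], [165, 247], [155, 238]]
grey [164, 210, 33, 22, 473] [[167, 210], [164, 218], [168, 227], [182, 231], [190, 229], [196, 216], [190, 217]]
pred handle top [[156, 199], [193, 208], [196, 203], [159, 193]] block top [[163, 217], [185, 223], [195, 204], [173, 199]]
placed diff 1.7430555555555556
```

Both views match an upright weight on the basket floor to within about 2 px, and the placed weight's pixels have not changed. I'm handing in.

```bash
python3 -c "
from station import robot
print(robot.close_job())"
```

```text
the job is handed in; nothing more can be done
None
```

The loose weight now stands upright, let go of, in the basket that had none. I handed the job in at about 33 s of the 56 s allowed; no verdict was reported.

**How it went:** I gripped the block lightly by its sides and pressed the handle on the empty basket's rim to turn it up. Setting the foot on the table then brought it upright, and I let go. I re-gripped it by the handle and lowered it into the basket near (0.609, -0.222).

**Last checks:**
- **Standing on the table:** after I let go, the pictures showed it upright, and the wrist force was near zero.
- **Placing:** contact came with the foot at a computed 15.8 mm, against the expected floor height of 16 mm. I then let go and moved the arm clear.
- **In the basket:** the handle and block outlines match an upright weight to about 2 px in both views.
- **The weight already in place:** its pixels are unchanged from the start.

**What disagreed or went wrong:**
- The two cameras differed by about 5–8 mm on the same points. I averaged the basket and handle positions, but took the first grasp mainly from the top view.
- Some triangulated heights came out 5–30 mm low. The worst was one mismatched block corner; the basket rims were 12–30 mm low. I used the heights given in the text there.
- My first attempt to set the weight down pressed on something at about 25 N, probably the shears lying there. I lifted it and used a clear spot instead.

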